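# Unlock, press in and relock the extractor switch

### The job

Before sawing, switch on the dust extractor: on the switch box with the round lock plate, slide the lock aside, clear of the button, press that round button fully in, then slide the lock shut over the button again. Leave the box with the square lock as it is and do not knock the things lying round about.

Things in the scene. Friction and masses are not known exactly. Their poses are not given: they have to be found in the camera images.
- round_box: The switch box with the round lock plate and round button: grey steel box 150 x 76 x 45 mm on a 176 x 60 mm flange, screwed down immovably, two steel rails along its top (tops 70 mm above the table, 54 mm clear between their lips). Origin: centre of its underside on the table. x: along the length of the box, the way the lock opens; the button is at the -x end, a black cable gland sticks out of the +x end; z up.
- round_box_lock (a joint): Travel of the sliding lock in m along the box's +x: 0 = shut (plate wholly over the button), 0.060 = fully open, stop at both ends. From 0.044 the button is clear of the plate. It is an aluminium plate, a round disc 52 mm in diameter, 4 mm thick (top face 65 mm above the table), with an upright thumb ridge across its middle; about 2.5 N slides it and it stays where it is left.
- round_box_ridge (a point): Centre of the lock's thumb ridge, 77 mm above the table; moves with the lock. The ridge is 10 mm thick along the box's x, 36 mm long along the box's y and 24 mm high above the plate (top 89 mm above the table). It can be pushed from either side or pinched across its thickness.
- round_box_button (a joint): Travel of the push-in button in m, straight down: 0 = out, 0.008 = fully in against a dead stop. About 4 N pushes it in, and it stays in where it is left (no spring).
- round_box_button_top (a point): Centre of the top face of the button, round, 36 mm in diameter, grey plastic, 32 mm from the box's centre towards its -x end; 57 mm above the table when out, 49 mm when fully in. While the lock is shut, its plate hides it with 4 mm of air between.
- square_box: The switch box with the square lock plate and square button: grey steel box 150 x 76 x 45 mm on a 176 x 60 mm flange, screwed down immovably, two steel rails along its top (tops 70 mm above the table, 54 mm clear between their lips). Origin: centre of its underside on the table. x: along the length of the box, the way the lock opens; the button is at the -x end, a black cable gland sticks out of the +x end; z up.
- square_box_lock (a joint): Travel of the sliding lock in m along the box's +x: 0 = shut (plate wholly over the button), 0.060 = fully open, stop at both ends. From 0.044 the button is clear of the plate. It is an aluminium plate, a square 52 x 52 mm, 4 mm thick (top face 65 mm above the table), with an upright thumb ridge across its middle; about 2.5 N slides it and it stays where it is left.
- square_box_ridge (a point): Centre of the lock's thumb ridge, 77 mm above the table; moves with the lock. The ridge is 10 mm thick along the box's x, 36 mm long along the box's y and 24 mm high above the plate (top 89 mm above the table). It can be pushed from either side or pinched across its thickness.
- square_box_button (a joint): Travel of the push-in button in m, straight down: 0 = out, 0.008 = fully in against a dead stop. About 4 N pushes it in, and it stays in where it is left (no spring).
- square_box_button_top (a point): Centre of the top face of the button, square, 36 x 36 mm, grey plastic, 32 mm from the box's centre towards its -x end; 57 mm above the table when out, 49 mm when fully in. While the lock is shut, its plate hides it with 4 mm of air between.
- pencil_mid (a point): Centre of a loose flat red carpenter's pencil, 167 x 15 x 8 mm, on the table (bystander).
- tape_measure_mid (a point): Centre of a loose yellow tape measure, 39 x 84 x 64 mm (bystander).
- jar_washers_mid (a point): Centre of a loose low jar of washers with a white lid, 68 mm in diameter, 66 mm high (bystander).
- offcut_b_mid (a point): Centre of a loose hardwood block, 44 x 76 x 44 mm (bystander).

How it is judged:
By the outcome, as a careful person would: the job done as asked, in the order asked, and still so for the second after the job is handed in, with the robot touching nothing.
It also fails if it takes over 45 s, if anything falls off the work surface, if the arm or the gripper's body presses on something with over 40 N, if the wrist force passes 120 N, or if a joint passes its speed limit or range.

### The arm

A 6-joint arm with a two-finger parallel gripper is mounted at the origin on a cart in front of the work surface, level with it; the furniture and walls round the work are solid. World frame = base frame: x ahead of the robot, y to its left, z up, the work surface at z = 0. Lengths are in m, angles in rad, forces in N, time in s.
With the tool pointing down it reaches from about 0.325 to 0.85 m from the base axis. Payload 4.4 kg.
Tool frame: the origin (TCP) lies midway between the tips of the shut fingers; the grasp point (between the pads) lies 19 mm behind it; z points along the fingers, y is the line along which they close (so a half turn about z gives the same grasp; the last joint's range is limited). The gripper opens to 94 mm and grips with 3 to 60 N. Pads are 16 mm wide; open, the fingers measure 119 mm over their backs; the gripper's body (75 mm by 177 mm) begins 78 mm behind the grasp point.
Start: joints at [-1.331, 0.207, 1.542, -0, 1.393, -0.15], TCP at [0.219, -0.532, 0.205] pointing down, gripper open.
Joint ranges: [-2.73, 2.73], [-0.86, 2.22], [0.23, 2.46], [-1.11, 4.25], [0.08, 2.63], [-2.82, 2.82]. Speed limits (rad/s): [2.79, 2.79, 3.14, 3.14, 3.14, 3.14].

### API

Orientations are given as a rotation vector (axis times angle).
In Python, from station import sensors, vision, finish_job gives the robot as it stands.
- The arm moves only by the shell command python3 -m pendant 'ROWS' [FORCE]. ROWS is JSON, a list of rows, each a list of 3 entries, a list of its own where there are three numbers: the turn, a rotation vector about the world's x, y, z in degrees, then the shift along the world's x, y, z in m, then the closure, from 0 (fully open) to 1 (shut). In form: [[[rx, ry, rz], [dx, dy, dz], hand], ...]. A call has 1 to 12 rows; each row shifts and turns the commanded pose from where the row before left it; what a row does not reach is not made up. A row lasts 1/10 s, in which the tool goes at most 50 mm and 8.59 degrees, less where a joint would pass 70% of its speed; a pose out of reach is approached as far as the arm can. A call with a gripper value outside its range is refused whole. The fingers move at their own pace and stop on an object; FORCE is the grip in N (left out, the last holds). Time passes only in rows, so rows that do not move let the fingers close. It gives the time, the measured TCP pose, the force, the opening and the grip force at its end, in the units of the state.
- sensors.read_state(): the state, without advancing time (a new reading comes with each control period).
- vision.camera(name): name is "scene" or "top" or "wrist"; returns the picture (400x640x3 uint8, red, green, blue); there is no depth.
- vision.get_calibration(name): a dict with "fx", "fy", "cx", "cy" (pixels), "dist" ([k1, k2, p1, p2, k3] as OpenCV has them; the pictures are not rectified), "origin" and "orientation" of the camera in the world. Camera axes: x right, y down, z forward; pixel columns grow to the right and rows downward; lengths in m; the calibration is good to about 2 mm. A picture is of the moment at which its call begins: read the wrist's pose just before it. get_calibration takes no time and is no camera call; for the wrist camera it gives the pose at the moment of the call.
- finish_job(): hands the job in; it is judged then, once.
The state is a dict: "time": time; "q": joint angles; "joint_velocities": joint speeds; "joint_torque": joint torques, N m; "position": TCP position; "ee_rot": TCP orientation; "contact_force": force on the tool from outside, world axes, zero at the start; "wrist_torque": the same for the moment, N m; "width": finger opening in m; "grip_force": force on a finger pad.
Only numpy, scipy, OpenCV 4.12 (cv2) and the standard library are available. Lean on these libraries where they do the work, as an engineer would, in place of code of your own. Each camera call takes 0.05 s, during which the arm holds its last target. There are 200 camera calls.

## Working session

There is one attempt and no reset: what is moved stays moved. The work goes in short steps, Python scripts to look and compute and a shell command to move; the robot and the scene stay as the last step left them, time stands still between calls to the robot, and variables do not carry over. Pictures are saved under pics/ and viewed, at most 10 in all, crops included, and the job is handed in when it is done.

```bash
mkdir -p pics; python3 - <<'E'
from station import sensors, vision
import cv2
for n in ("top","scene"):
    im=vision.camera(n); cv2.imwrite(f"pics/{n}0.png",im[:,:,::-1])
    print(n,vision.get_calibration(n))
s=sensors.read_state(); print(s["time"],s["position"],s["ee_rot"],s["width"])
E
```

```text
top {'fx': 449.561533887954, 'fy': 449.561533887954, 'cx': 317.8581536097199, 'cy': 194.9796547525807, 'dist': array([-0.07993848,  0.        ,  0.        ,  0.        ,  0.        ]), 'origin': array([0.34697689, 0.30233739, 1.21534157]), 'orientation': array([-2.17690311,  2.12558957, -0.18539149])}
scene {'fx': 501.1846017562661, 'fy': 501.1846017562661, 'cx': 302.36592417653935, 'cy': 200.12670382977092, 'dist': array([-0.05047076,  0.        ,  0.        ,  0.        ,  0.        ]), 'origin': array([-0.15021468,  1.06803844,  0.6270204 ]), 'orientation': array([-0.88857223,  2.23711467, -1.38277374])}
0.1 [ 0.21884992 -0.53094139  0.20442213] [-3.07979272e+00 -6.09594302e-01  1.29700704e-04] 0.09413239065370217
```

View pics/top0.png

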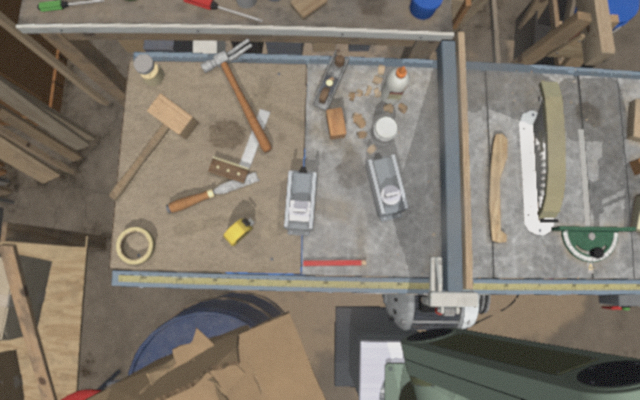

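View pics/scene0.png

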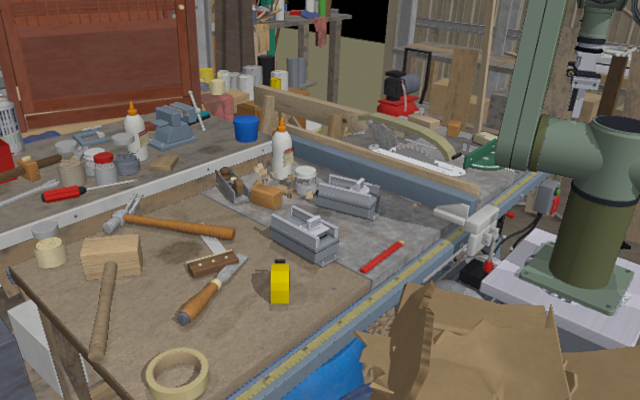

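The top view shows two boxes: one at (300,198) with an apparently square plate, and one at (387,183) with an apparently round plate at (391,195). I'll enlarge both to check.

```bash
python3 - <<'E'
import cv2
a=cv2.imread("pics/top0.png")[130:240,265:425]
cv2.imwrite("pics/c1.png",cv2.resize(a,None,fx=5,fy=5,interpolation=cv2.INTER_CUBIC))
E
```

```text
(no output)
```

View pics/c1.png

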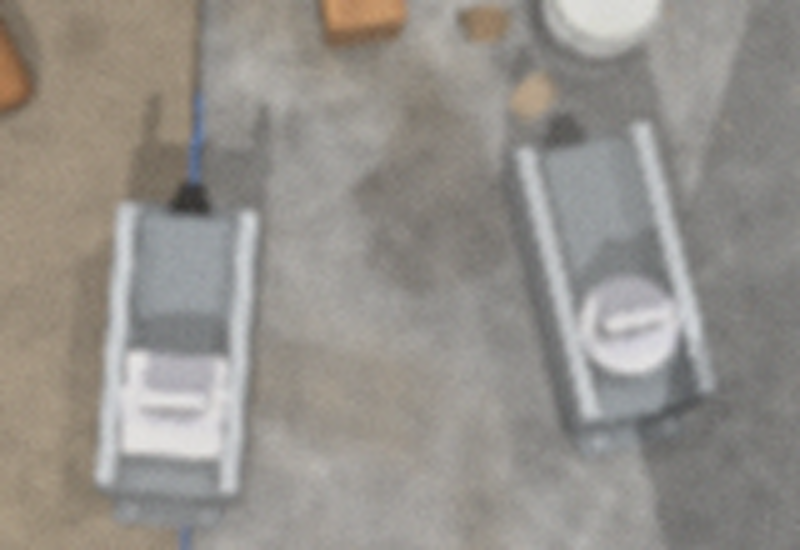

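The crop shows the round-lock box on the right. Its disc is at crop (630,325), with rail ends at (527,150), (590,415), (643,125) and (705,390), and the gland at the top at (565,130).

```bash
cat > h.py <<'E'
import numpy as np, cv2
from scipy.spatial.transform import Rotation as R
def ray(c,uv,z):
    K=np.array([[c["fx"],0,c["cx"]],[0,c["fy"],c["cy"]],[0,0,1]])
    p=cv2.undistortPoints(np.array(uv,float).reshape(-1,1,2),K,c["dist"]).reshape(-1,2)
    d=R.from_rotvec(c["orientation"]).apply(np.c_[p,np.ones(len(p))])
    return c["origin"]+d*((z-c["origin"][2])/d[:,2])[:,None]
E
python3 - <<'E'
from h import *
from station import vision
c=vision.get_calibration("top")
f=lambda P:np.array(P)/5+[265-.4,130-.4]
r=ray(c,f([(527,150),(590,415),(643,125),(705,390)]),.07); print(r)
d=r[0]+r[2]-r[1]-r[3]; d/=np.linalg.norm(d); print("yaw",np.degrees(np.arctan2(d[1],d[0])),"ctr",r.mean(0))
disc=ray(c,f([(630,325)]),.065)[0]; print("disc",disc,"travel",(disc-r.mean(0))@d+.032)
print("ridge top",ray(c,f([(615,328),(670,317)]),.089))
print("jar, block",ray(c,f([(602,10)]),.066),ray(c,[(336,122)],.044))
E
```

```text
[[0.6200683  0.1469146  0.07      ]
 [0.48118127 0.11371768 0.07      ]
 [0.63534672 0.08559431 0.07      ]
 [0.49560253 0.05383518 0.07      ]]
yaw 13.122729969221389 ctr [0.5580497  0.10001544 0.07      ]
disc [0.52942203 0.09195734 0.065     ] travel 0.002290412787892635
ridge top [[0.52387092 0.10405441 0.089     ]
 [0.53027743 0.07574512 0.089     ]]
jar, block [[0.6986439  0.10643883 0.066     ]] [[0.72826993 0.23621687 0.044     ]]
```

```bash
python3 -m pendant '[[[0,0,0],[0,0,0.045],0],[[0,0,0],[0,0,0.045],0],[[0,0,8.07],[0.019,0.039,0],0],[[0,0,8.07],[0.019,0.039,0],0],[[0,0,8.07],[0.019,0.039,0],0],[[0,0,8.07],[0.019,0.039,0],0],[[0,0,8.07],[0.019,0.039,0],0],[[0,0,8.07],[0.019,0.039,0],0],[[0,0,8.07],[0.019,0.039,0],0],[[0,0,8.07],[0.019,0.039,0],0],[[0,0,8.07],[0.019,0.039,0],0],[[0,0,8.07],[0.019,0.039,0],0]]' 20
python3 -m pendant '[[[0,0,0],[0.014,0.039,0],0],[[0,0,0],[0.014,0.039,0],0],[[0,0,0],[0.014,0.039,0],0],[[0,0,0],[0.014,0.039,0],0],[[0,0,0],[0.014,0.039,0],0],[[0,0,0],[0.01,0.038,0],0],[[0,0,0],[0,0,0],0],[[0,0,0],[0,0,0],0],[[0,0,0],[0,0,0],0]]'
python3 - <<'E'
from h import *
from station import vision,sensors
s=sensors.read_state(); c=vision.get_calibration("wrist"); im=vision.camera("wrist")
cv2.imwrite("pics/w1.png",im[:,:,::-1]); np.save("w1.npy",c,allow_pickle=True)
T=R.from_rotvec(s["ee_rot"]).as_matrix(); print(s["position"],T.round(3),s["q"],c["origin"])
E
```

```text
time: 1.3
position: [0.4092, -0.1398, 0.2951]
ee_rot: [-1.947, -2.465, 0.0]
contact_force: [-0.7, -0.4, -0.4]
width: 0.0939
grip_force: 0.0
time: 2.2
position: [0.4886, 0.0904, 0.2951]
ee_rot: [-1.955, -2.459, 0.002]
contact_force: [-0.3, -0.5, 0.1]
width: 0.0942
grip_force: 0.0
[0.48863512 0.09043822 0.29507816] [[-0.226  0.974 -0.001]
 [ 0.974  0.226 -0.001]
 [-0.    -0.001 -1.   ]] [ 9.09672425e-03 -1.88165384e-02  1.60285334e+00 -6.15662487e-04
  1.55846773e+00 -2.18533945e-01] [0.47209971 0.16037343 0.47226237]
```

View pics/w1.png

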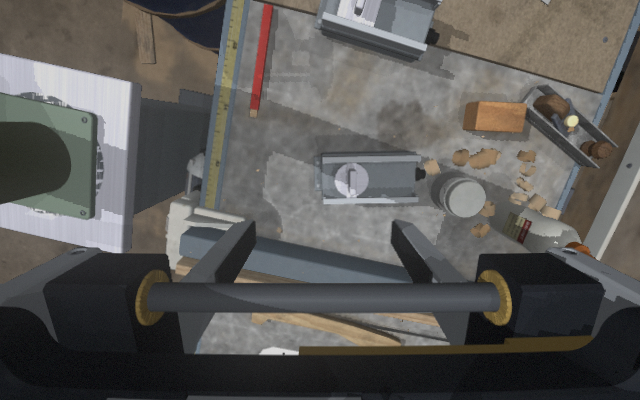

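The wrist view shows the round box at about (370,178), with the disc at (351,181), the ridge running vertically across it, and the jar at (463,198). I'll crop it for precision.

```bash
python3 - <<'E'
import cv2
a=cv2.imread("pics/w1.png")[140:215,310:430]
cv2.imwrite("pics/w1c.png",cv2.resize(a,None,fx=6,fy=6,interpolation=cv2.INTER_CUBIC))
E
```

```text
(no output)
```

View pics/w1c.png

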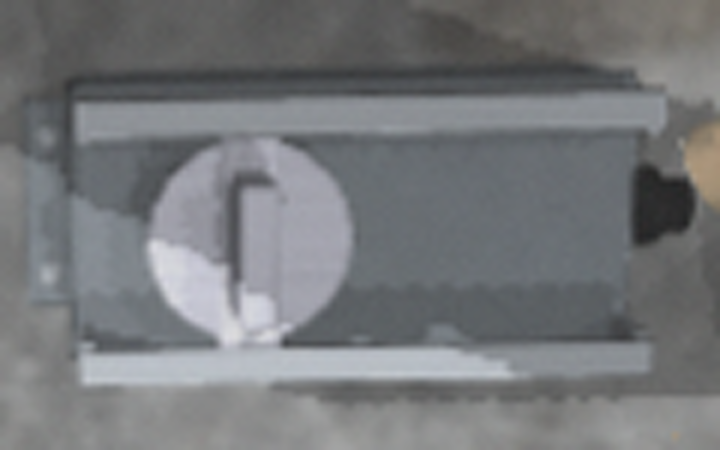

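The disc centre is at crop (250,240). The rails' outer edges run (75,100)–(665,90) and (80,385)–(652,373).

```bash
python3 - <<'E'
from h import *
c=np.load("w1.npy",allow_pickle=True).item()
f=lambda P:np.array(P)/6+[310-.42,140-.42]
r=ray(c,f([(75,100),(665,90),(80,385),(652,373)]),.07); print(r)
d=r[1]+r[3]-r[0]-r[2]; d/=np.linalg.norm(d); m=r.mean(0); print("yaw",np.degrees(np.arctan2(d[1],d[0])),"ctr",m)
disc=ray(c,f([(250,240)]),.065)[0]; print("disc",disc,(disc-m)@d+.032, "lateral",np.cross(d,disc-m)[2])
print("ridgetop",ray(c,f([(260,255)]),.089)[0])
E
```

```text
[[0.48017843 0.11812538 0.07      ]
 [0.61896114 0.15308927 0.07      ]
 [0.49756402 0.04857785 0.07      ]
 [0.63779281 0.08436417 0.07      ]]
yaw 14.228837857894327 ctr [0.5586241  0.10103917 0.07      ]
disc [0.53077537 0.09353159 0.065     ] 0.0031602887403864785 lateral -0.0004321642542544834
ridgetop [0.53051787 0.09452107 0.089     ]
```

```bash
python3 -m pendant '[[[0,0,0.9],[0.040,0.003,0],0.5],[[0,0,0],[0,0,-0.03],0.5],[[0,0,0],[0,0,-0.04],0.5],[[0,0,0],[0,0,-0.04],0.5],[[0,0,0],[0,0,-0.04],0.5],[[0,0,0],[0,0,-0.03],0.5],[[0,0,0],[0,0,-0.02],0.5],[[0,0,0],[0,0,-0.01],0.5],[[0,0,0],[0,0,-0.01],0.5],[[0,0,0],[0,0,0],0.5]]' 15
python3 -m pendant '[[[0,0,0],[0,0,0],1],[[0,0,0],[0,0,0],1],[[0,0,0],[0,0,0],1],[[0,0,0],[0,0,0],1],[[0,0,0],[0,0,0],1]]' 15
```

```text
time: 3.25
position: [0.5286, 0.0937, 0.0749]
ee_rot: [-1.935, -2.474, 0.001]
contact_force: [-0.2, -0.2, 0.3]
width: 0.0472
grip_force: 0.0
time: 3.75
position: [0.5297, 0.0945, 0.076]
ee_rot: [1.933, 2.475, 0.002]
contact_force: [3.0, 1.0, -1.0]
width: 0.0105
grip_force: 1.3
```

```bash
python3 -m pendant '[[[0,0,0],[0.007,0.0018,0],1],[[0,0,0],[0.007,0.0018,0],1],[[0,0,0],[0.007,0.0018,0],1],[[0,0,0],[0.007,0.0018,0],1],[[0,0,0],[0.007,0.0018,0],1],[[0,0,0],[0.007,0.0018,0],1],[[0,0,0],[0.007,0.0018,0],1],[[0,0,0],[0.007,0.0018,0],1],[[0,0,0],[0,0,0],1],[[0,0,0],[0,0,0],1]]' 15
```

```text
time: 4.75
position: [0.5863, 0.1089, 0.076]
ee_rot: [1.933, 2.475, 0.001]
contact_force: [0.2, -0.7, 4.6]
width: 0.0098
grip_force: 15.0
```

```bash
python3 -m pendant '[[[0,0,0],[0,0,0],0.5],[[0,0,0],[0,0,0],0.5],[[0,0,0],[0,0,0],0.5],[[0,0,0],[0,0,0.03],0.5],[[0,0,0],[0,0,0.04],0.5],[[0,0,0],[-0.03,-0.008,0],1],[[0,0,0],[-0.03,-0.008,0],1],[[0,0,0],[0,0,0],1],[[0,0,0],[0,0,0],1],[[0,0,0],[0,0,0],1]]' 15
python3 - <<'E'
from station import vision,sensors
import cv2
im=vision.camera("wrist"); a=im[:,:,::-1][80:330,180:500]
cv2.imwrite("pics/w2.png",cv2.resize(a,None,fx=2,fy=2))
E
```

```text
time: 5.75
position: [0.5261, 0.0929, 0.1457]
ee_rot: [1.934, 2.475, 0.002]
contact_force: [1.1, 0.9, 0.3]
width: 0.0104
grip_force: 0.0
```

View pics/w2.png

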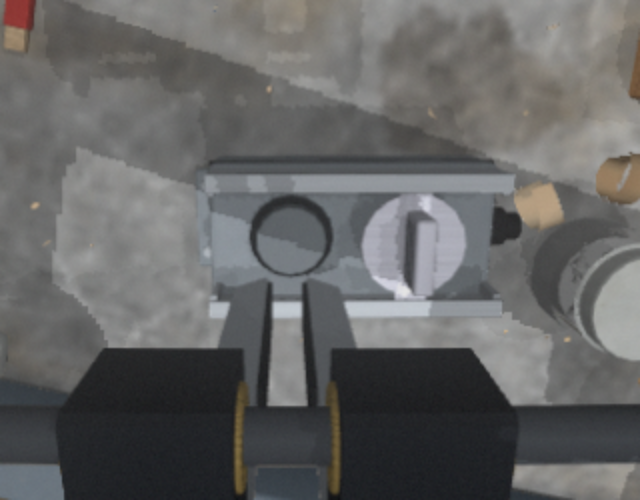

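The lock is open: the disc is at (415,245) and the button at (291,236) is fully clear. Next I press the button.

```bash
python3 -m pendant '[[[0,0,0],[0,0,-0.02],1],[[0,0,0],[0,0,-0.03],1],[[0,0,0],[0,0,-0.025],1],[[0,0,0],[0,0,-0.007],1],[[0,0,0],[0,0,-0.004],1],[[0,0,0],[0,0,-0.003],1],[[0,0,0],[0,0,-0.003],1],[[0,0,0],[0,0,-0.002],1],[[0,0,0],[0,0,-0.002],1],[[0,0,0],[0,0,0],1]]' 15
```

```text
time: 6.8
position: [0.5262, 0.0928, 0.0502]
ee_rot: [1.933, 2.474, 0.003]
contact_force: [0.3, 0.8, 2.8]
width: 0.0003
grip_force: 1.5
```

```bash
python3 -m pendant '[[[0,0,0],[0,0,-0.001],1],[[0,0,0],[0,0,0],1],[[0,0,0],[0,0,0],1]]'; python3 -m pendant '[[[0,0,0],[0,0,-0.001],1],[[0,0,0],[0,0,0],1],[[0,0,0],[0,0,0],1]]'
```

```text
time: 7.1
position: [0.5262, 0.0928, 0.0493]
ee_rot: [1.933, 2.474, 0.003]
contact_force: [0.3, 1.0, 4.7]
width: 0.0002
grip_force: 2.6
time: 7.4
position: [0.5263, 0.0928, 0.0492]
ee_rot: [1.933, 2.474, 0.002]
contact_force: [-2.5, 1.4, 10.3]
width: 0.0006
grip_force: 5.5
```

```bash
python3 -m pendant '[[[0,0,0],[0,0,-0.001],1],[[0,0,0],[0,0,0],1],[[0,0,0],[0,0,0],1]]'; python3 -m pendant '[[[0,0,0],[0,0,0.03],1],[[0,0,0],[0,0,0.04],0.5],[[0,0,0],[0,0,0.03],0.5],[[0,0,0],[0.03,0.008,0],0.5],[[0,0,0],[0.03,0.008,0],0.5],[[0,0,0],[0,0,0],0.5],[[0,0,0],[0,0,0],0.5]]'
```

```text
time: 7.7
position: [0.5263, 0.0928, 0.0491]
ee_rot: [1.933, 2.474, 0.002]
contact_force: [-4.8, -0.6, 16.0]
width: 0.0004
grip_force: 8.2
time: 8.4
position: [0.5841, 0.1087, 0.145]
ee_rot: [-1.933, -2.474, 0.003]
contact_force: [-1.0, -0.0, 0.2]
width: 0.0443
grip_force: 0.0
```

Button is fully in against its stop. Next I re-grip the ridge.

```bash
python3 -m pendant '[[[0,0,0],[0,0,-0.03],0.5],[[0,0,0],[0,0,-0.025],0.5],[[0,0,0],[0,0,-0.015],0.5],[[0,0,0],[0,0,0],0.5],[[0,0,0],[0,0,0],1],[[0,0,0],[0,0,0],1],[[0,0,0],[0,0,0],1],[[0,0,0],[0,0,0],1],[[0,0,0],[0,0,0],1]]' 15
python3 -m pendant '[[[0,0,0],[-0.007,-0.0018,0],1],[[0,0,0],[-0.007,-0.0018,0],1],[[0,0,0],[-0.007,-0.0018,0],1],[[0,0,0],[-0.007,-0.0018,0],1],[[0,0,0],[-0.007,-0.0018,0],1],[[0,0,0],[-0.007,-0.0018,0],1],[[0,0,0],[-0.007,-0.0018,0],1],[[0,0,0],[-0.007,-0.0018,0],1],[[0,0,0],[0,0,0],1],[[0,0,0],[0,0,0],1]]' 15
```

```text
time: 9.3
position: [0.5856, 0.1088, 0.0772]
ee_rot: [1.934, 2.475, 0.002]
contact_force: [2.5, 0.1, 2.0]
width: 0.0106
grip_force: 1.3
time: 10.3
position: [0.5281, 0.0942, 0.0771]
ee_rot: [-1.934, -2.475, 0.001]
contact_force: [0.5, 1.5, 8.2]
width: 0.0095
grip_force: 15.0
```

```bash
for i in 1; do python3 -m pendant '[[[0,0,0],[-0.002,-0.0005,0],1],[[0,0,0],[0,0,0],1],[[0,0,0],[0,0,0],1]]'; done;  python3 -m pendant '[[[0,0,0],[-0.001,-0.0003,0],1],[[0,0,0],[0,0,0],1],[[0,0,0],[0,0,0],1]]'
```

```text
time: 10.6
position: [0.528, 0.0942, 0.0772]
ee_rot: [1.933, 2.474, 0.004]
contact_force: [4.1, 2.4, 3.8]
width: 0.0099
grip_force: 15.0
time: 10.9
position: [0.528, 0.0942, 0.0772]
ee_rot: [1.933, 2.473, 0.007]
contact_force: [6.2, 3.2, 1.3]
width: 0.0096
grip_force: 15.0
```

The lock is at its shut stop. I'll release, retreat and check.

```bash
python3 -m pendant '[[[0,0,0],[0.003,0.0008,0],1],[[0,0,0],[0,0,0],0.5],[[0,0,0],[0,0,0],0.5],[[0,0,0],[0,0,0],0.5],[[0,0,0],[0,0,0.03],0.5],[[0,0,0],[0,0,0.04],0.5],[[0,0,0],[0,0,0.04],0.5],[[0,0,0],[0,0,0.04],0.5],[[0,0,0],[0,0,0],0.5],[[0,0,0],[0,0,0],0.5]]'
python3 - <<'E'
from station import vision
import cv2
im=vision.camera("wrist"); a=im[:,:,::-1][40:290,200:520]
cv2.imwrite("pics/w3.png",cv2.resize(a,None,fx=2,fy=2))
E
```

```text
time: 11.9
position: [0.529, 0.0942, 0.2269]
ee_rot: [1.934, 2.475, 0.0]
contact_force: [-0.8, 0.2, -0.7]
width: 0.0469
grip_force: 0.0
```

View pics/w3.png

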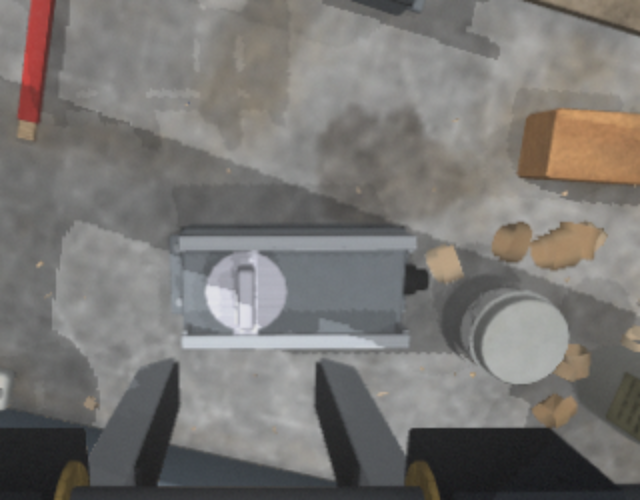

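The disc is back at the shut end, at (246,292), and the jar, pencil and block are undisturbed.

```bash
python3 -c "
from station import finish_job
print(finish_job())"
```

```text
the job is handed in; nothing more can be done
None
```

On the round-lock box I slid the lock open, pressed the button fully in and slid the lock shut over it again; the job is handed in at about 12 s, and I never touched the square-lock box or anything lying around.

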